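# Set the lean of a ball vise by a pendulum angle gauge

### The arm

A 6-joint arm with a two-finger parallel gripper is mounted at the origin on a cart in front of the work surface, level with it; the furniture and walls round the work are solid. World frame = base frame: x ahead of the robot, y to its left, z up, the work surface at z = 0. Lengths are in m, angles in rad, forces in N, time in s.
With the tool pointing down it reaches from about 0.3 to 0.875 m from the base axis. Payload 6.4 kg.
Tool frame: the origin (TCP) lies at the very end of the fingers, on their centre line; the grasp point (between the pads) lies 19 mm behind it; z points along the fingers, y is the line along which they close (so a half turn about z gives the same grasp; the last joint's range is limited). The gripper opens to 85 mm and grips with 20 to 120 N. Pads are 22 mm wide; open, the fingers measure 114 mm over their backs; the gripper's body (76 mm by 85 mm) begins 54 mm behind the grasp point. The pads swing forward as they close: fully open they stand 13 mm farther back than shut.
Start: joints at [-0.206, 0.181, 1.607, -0, 1.354, -0.206], TCP at [0.575, 0, 0.231] pointing down, gripper open.
Joint ranges: [-2.99, 2.99], [-0.89, 2.07], [0.3, 2.58], [-1.14, 4.28], [0, 2.63], [-3.12, 3.12]. Speed limits (rad/s): [2.57, 2.57, 3.01, 3.14, 3.14, 3.14].

### API

Orientations are given as a unit quaternion [w, x, y, z].
In Python, from bench import ctrl gives the robot as it stands.
- The arm moves only by the tool jog_arm, never from a script. Its argument "series" is a list that holds one entry, the list of rows, each a list of 7 numbers: the shift along the tool's x, y, z in mm, then the turn, a rotation vector about the tool's x, y, z in rad, then the finger opening in mm, from 0 to 85.4. In form: [[[tx, ty, tz, rx, ry, rz, gripper], ...]]. A call has exactly 10 rows; each row shifts and turns the commanded pose from where the row before left it, along the tool's axes as they then stand; what a row does not reach is not made up. A row lasts 1/10 s, in which the tool goes at most 50 mm and 8.59 degrees, less where a joint would pass 70% of its speed; a pose out of reach is approached as far as the arm can. A call with a gripper value outside its range is refused whole. The fingers move at their own pace and stop on an object; the grip force is fixed at half the most. Time passes only in rows, so rows that do not move let the fingers close, or fill a call up. It gives the time, the measured TCP pose, the force, the opening and the grip force at its end, in the units of the state.
- ctrl.get_obs(): the state, without advancing time (a new reading comes with each control period).
- ctrl.camera(name): name is "scene" or "side" or "wrist"; returns a dict with "frame" (480x640x3 uint8, blue, green, red), "z_map" (480x640 float32, m along the optical axis (not along the pixel's ray), 0 where there is no reading), "fx", "fy", "cx", "cy" (pixels), "xyz" and "rotation" of the camera in the world. Camera axes: x right, y down, z forward; pixel columns grow to the right and rows downward; lengths in m; the calibration is good to about 2 mm. A picture is of the moment at which its call begins.
- ctrl.hand_in(): hands the job in; it is judged then, once.
The state is a dict: "time_s": time; "q": joint angles; "dq": joint speeds; "joint_efforts": joint torques, N m; "eef_pos": TCP position; "eef_rot": TCP orientation; "wrist_force": force on the tool from outside, world axes, zero at the start; "torque": the same for the moment, N m; "opening": opening from 0.0 (shut) to 1.0 (fully open); "grasp_force": force on a finger pad.
Only numpy, scipy, OpenCV 4.12 (cv2) and the standard library are available. Lean on these libraries where they do the work, as an engineer would, in place of code of your own. Each camera call takes 0.05 s, during which the arm holds its last target. There are 200 camera calls.

### The job

The brass blank in the ball vise has to be drilled at a lean. Take the pendulum angle gauge by its black grip and stand it fully home on the two pins of the vise, then, keeping hold of it, rock the vise head over until the gauge's swinging pointer settles between the two prongs of the brass fork on its dial. Finish holding it there, gauge pressed home on the jaws and pointer at rest in the fork; do not let go, and leave the tins and the pliers alone.

Things in the scene. Friction and masses are not known exactly. Their poses are not given: they have to be found in the camera images.
- gauge: pendulum angle gauge, 0.28 kg, upright on the bench. Origin: centre of its base's underside; x points out of the back (the dial faces -x), y to the left as one looks at the dial, z up. Aluminium base 34 (x) x 68 (y) x 18 mm; in its underside two blind holes at y = +22 and -22 mm, x = 0, 11 mm wide, chamfered, 15.5 mm deep
- grip (a point): middle of the gauge's grip, 143 mm above its underside; axes as the gauge's. The grip is a black flat-sided block 22 x 22 mm, from 120 to 159 mm up; below it a shoulder 16 (x) x 30 (y) mm. Best pinched across its y faces: the gauge is rocked about x
- dial_centre (a point): pivot of pointer and fork, in the middle of the round housing, 70 mm above the gauge's underside; axes as the gauge's. The housing is 96 mm across and 16 mm thick (x = -8 to +8 mm)
- pointer (a joint): angle of the free pendulum pointer in the gauge, about the gauge's x: 0 with the needle towards the grip, positive with its tip to the right of that as one looks at the dial (towards -y). It hangs plumb: leaning the gauge's top to the left (+y) by an angle makes it read plus that angle. Lightly damped, it swings some 3 times a second and settles in 1 to 2 s
- pointer_tip (a point): tip of the dark needle, 39 mm from the pivot at the dial's centre; z points out along the needle
- fork (a joint): angle of the set fork in the gauge; axis, zero and sign as the pointer's. Set beforehand between 0.2 and 0.42 rad (to the right of the dial's top), clamped stiffly: a knock does not shift it
- fork_mid (a point): middle between the two brass prongs of the fork, 36 mm from the dial's centre; z points outward from the centre. The gap between the prongs is 6 mm, the needle 2 mm wide
- vise_head: steel head of the ball vise: half ball, radius 46 mm, two jaws on top (78 x 78 mm). Origin: ball centre, 54 mm above the bench, fixed in place; about it the head rocks and swivels up to 0.6 rad any way in its ring seat. z: head's axis (up when level), x away from the robot, y left. A bit crooked at first; stiff (0.05 Nm), stays where left, but may topple over with the gauge on it
- seat (a point): point on the flat top of the rear jaw, midway between the two brass pins, 18 mm behind (+x) and 30 mm above the ball's centre; axes as the head's. Pins at y = +22 and -22 mm, 8 mm thick, 13 mm tall, tips tapered over the last 7 mm. The gauge is home when its origin is here, base flat on the jaw, y along y. A brass blank 34 mm wide stands 9 mm above the jaws, 30.5 mm in front of this point
- bead_tin: white round plastic tin with lid, 56 mm across, 44 mm tall, origin under its centre; bystander
- wax_tin: round tin with red lid, 66 mm across, 29 mm tall, origin under its centre; bystander
- pliers_round: small dark pliers lying flat, 55 x 157 x 10 mm (length along y), origin under the middle; bystander

How it is judged:
By the outcome, as a careful person would: the job done as asked, in the order asked, and still so for the second after the job is handed in, while the arm keeps its last pose, push and grip.
It also fails if it takes over 48 s, if anything falls off the work surface, if the arm or the gripper's body presses on something with over 40 N, if the wrist force passes 120 N, or if a joint passes its speed limit or range.

## Working session

There is one attempt and no reset: what is moved stays moved. The work goes in short steps, Python scripts to look and compute and a tool call to move; the robot and the scene stay as the last step left them, time stands still between calls to the robot, and variables do not carry over. Pictures are saved under pics/ and viewed, at most 10 in all, crops included, and the job is handed in when it is done.

Besides the shell and the picture viewer there is one more tool, called as name(argument=value, ...), one argument or row to a line, values as JSON. jog_arm: Moves the arm, as the interface text tells. Its arguments: {"type":"object","properties":{"series":{"type":"array"}},"required":["series"]}

```bash
mkdir -p pics; cat > h.py <<'E'
import numpy as np, cv2
from bench import ctrl
from scipy.spatial.transform import Rotation as R
def rot(c):
    r=np.array(c["rotation"],float)
    return r if r.shape==(3,3) else R.from_quat(np.roll(r,-1)).as_matrix()
def cloud(c):
    z=c["z_map"]; v,u=np.mgrid[:480,:640]
    p=np.stack([(u-c["cx"])/c["fx"]*z,(v-c["cy"])/c["fy"]*z,z],-1)
    return p@rot(c).T+np.array(c["xyz"])
E
python3 - <<'E'
from h import *
import pickle
for n in("scene","side"):
    c=ctrl.camera(n); cv2.imwrite(f"pics/{n}0.png",c["frame"]); pickle.dump(c,open(f"{n}0.pkl","wb"))
    print(n,c["xyz"],np.round(rot(c),3).tolist(),c["fx"])
print(ctrl.get_obs())
E
```

```text
scene [ 0.05986702 -0.55749357  0.63606538] [[0.685, -0.426, 0.591], [-0.728, -0.405, 0.553], [0.004, -0.809, -0.588]] 450.73319253869005
side [0.50932734 0.88144922 0.67961645] [[-0.999, -0.018, 0.04], [-0.044, 0.506, -0.861], [-0.005, -0.862, -0.506]] 588.3150603405061
{'time_s': 0.1, 'q': array([-2.06315747e-01,  1.81460783e-01,  1.60790661e+00, -2.22605991e-05,
        1.35383992e+00, -2.06326696e-01]), 'dq': array([ 0.00032209, -0.00168302, -0.00141077, -0.00125428, -0.00146107,
        0.00050551]), 'joint_efforts': array([-2.02498759e-04, -4.45872438e+01, -3.52238703e+01, -4.27332343e-04,
        4.16999465e-03,  3.20961749e-05]), 'eef_pos': array([5.74491053e-01, 1.07887768e-04, 2.30478295e-01]), 'eef_rot': array([-6.69761738e-04,  7.07100979e-01,  7.07112122e-01, -4.50907980e-04]), 'wrist_force': array([-0.72212444,  0.1513715 , -0.17423905]), 'torque': array([-0.01568158, -0.01164841,  0.01003821]), 'grasp_force': 0.0, 'opening': 0.9983426114994343}
```

View pics.

View pics/scene0.png

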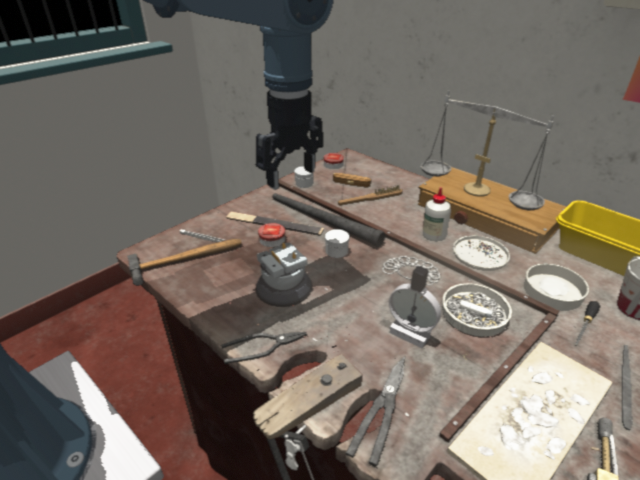

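View pics/side0.png

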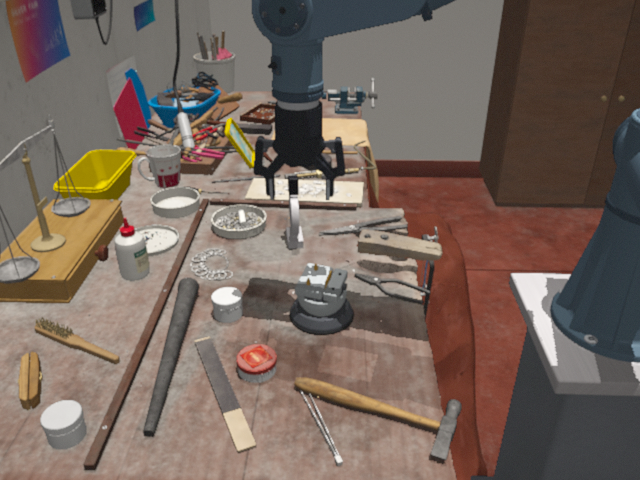

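```bash
python3 - <<'E'
from h import *
import pickle
s=pickle.load(open("scene0.pkl","rb")); d=pickle.load(open("side0.pkl","rb"))
a=cv2.resize(s["frame"][262:350,380:450],None,fx=5,fy=5,interpolation=2)
b=cv2.resize(s["frame"][235:310,250:320],None,fx=5.6,fy=5.6,interpolation=2)
W=np.zeros((600,800,3),np.uint8);W[:440,:350]=a;W[:420,360:752]=b[:420]
cv2.imwrite("pics/c1.png",W)
b=cv2.resize(d["frame"][255:335,282:362],None,fx=7,fy=7,interpolation=2);cv2.imwrite("pics/c2.png",b)
for n,c in(("scene",s),("side",d)):
    P=cloud(c).reshape(-1,3); ok=c["z_map"].ravel()>0
    P=P[ok]
    # gauge: region z>0.125
    for nm,lo,hi in(("gauge",(.4,-.25,.122),(.7,-.05,.165)),("housing",(.4,-.25,.03),(.7,-.05,.115)),("visetop",(.35,-.05,.07),(.62,.16,.11))):
        m=((P>lo)&(P<hi)).all(1); Q=P[m]
        if len(Q): print(n,nm,len(Q),np.round(Q.min(0),3),np.round(Q.max(0),3),np.round(np.median(Q,0),3))
    if n=="scene":
        for u,v in((420,278),(415,305),(408,332),(392,325),(426,340),(285,262),(285,295)):
            print(u,v,np.round(cloud(c)[v,u],3))
    else:
        for u,v in((293,185),(293,215),(293,243),(322,270),(322,310)):
            print(u,v,np.round(cloud(c)[v,u],3))
E
```

```text
scene housing 638 [ 0.402 -0.25   0.03 ] [ 0.613 -0.221  0.111] [ 0.598 -0.241  0.043]
scene visetop 1099 [ 0.492 -0.049  0.07 ] [0.586 0.046 0.099] [ 0.531 -0.011  0.084]
420 278 [ 0.599 -0.282  0.151]
415 305 [ 0.615 -0.274  0.073]
408 332 [ 0.598 -0.277  0.019]
392 325 [ 0.593 -0.245  0.018]
426 340 [ 0.612 -0.309  0.011]
285 262 [ 0.53  -0.022  0.085]
285 295 [ 0.509 -0.041  0.023]
side housing 422 [ 0.4  -0.25  0.03] [ 0.613 -0.212  0.114] [ 0.597 -0.234  0.057]
side visetop 1396 [ 0.491 -0.042  0.07 ] [0.584 0.05  0.099] [0.537 0.013 0.083]
293 185 [ 0.608 -0.263  0.143]
293 215 [ 0.606 -0.229  0.088]
293 243 [ 0.609 -0.244  0.009]
322 270 [ 0.537 -0.018  0.088]
322 310 [0.535 0.044 0.043]
```

View pics/c1.png

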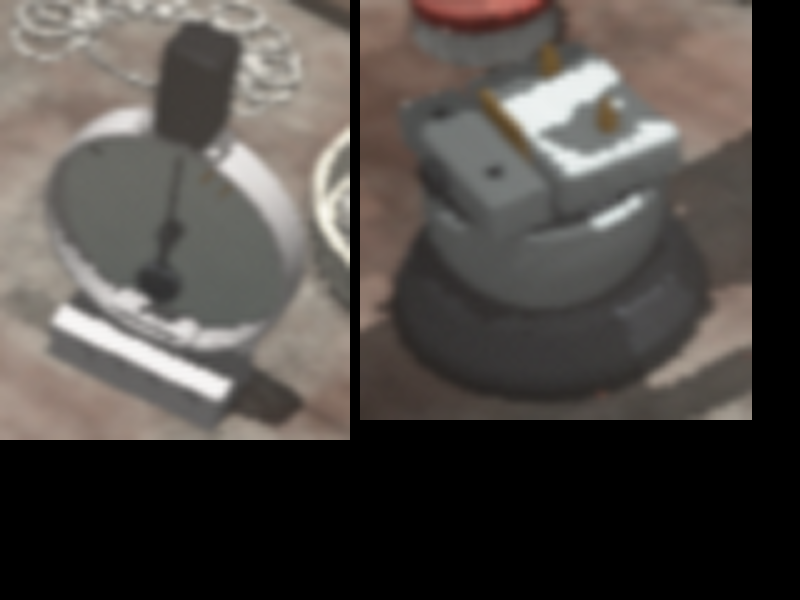

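View pics/c2.png

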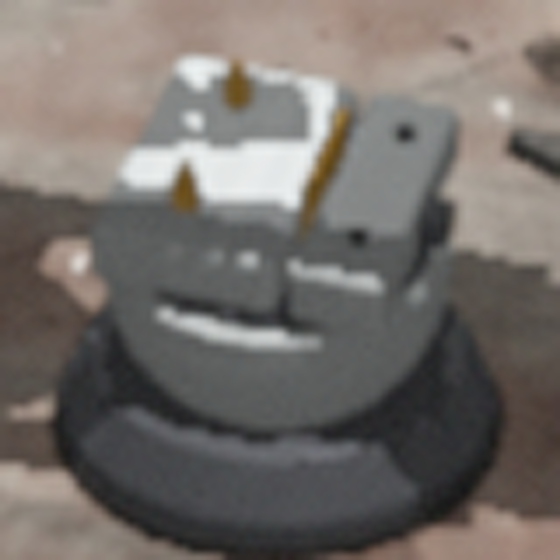

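```bash
python3 - <<'E'
from h import *
import pickle
s=pickle.load(open("scene0.pkl","rb")); d=pickle.load(open("side0.pkl","rb"))
def ray(c,u,v):
    w=rot(c)@np.array([(u-c["cx"])/c["fx"],(v-c["cy"])/c["fy"],1]); return np.array(c["xyz"]),w/np.linalg.norm(w)
def tri(a,b):
    A=np.zeros((3,3));B=np.zeros(3);rs=[ray(s,*a),ray(d,*b)]
    for o,w in rs:
        M=np.eye(3)-np.outer(w,w);A+=M;B+=M@o
    p=np.linalg.solve(A,B); return p,max(np.linalg.norm(np.cross(p-o,w)) for o,w in rs)
T={}
for k,a,b in(("Ltip",(283.9,242.5),(308.3,278.3)),("Rtip",(294.5,252),(315.9,263.6)),("Lbase",(283.9,248.4),(308.3,284.7)),("Rbase",(294.1,258.6),(315.9,270.4))):
    p,e=tri(a,b);T[k]=p;print(k,np.round(p,4),round(e,4))
# plane rear jaw
for c,box in((s,(278,244,300,264)),(d,(304,262,328,286))):
    Q=cloud(c)[box[1]:box[3],box[0]:box[2]].reshape(-1,3);Q=Q[(Q[:,2]>.06)&(Q[:,2]<.12)]
    best=None;rng=np.random.default_rng(0)
    for _ in range(400):
        t=Q[rng.choice(len(Q),3,False)];n=np.cross(t[1]-t[0],t[2]-t[0])
        if np.linalg.norm(n)<1e-5: continue
        n/=np.linalg.norm(n);m=abs((Q-t[0])@n)<.0015
        if best is None or m.sum()>best.sum():best=m
    I=Q[best];n=np.linalg.svd(I-I.mean(0))[2][2];n*=np.sign(n[2]);print("jaw",best.sum(),len(Q),I.mean(0).round(4),n.round(4))
def rect(P):
    r=cv2.minAreaRect((P[:,:2]*1000).astype(np.float32));return np.round(r[0],1),np.round(r[1],1),round(r[2],1)
for n,c in(("scene",s),("side",d)):
    P=cloud(c);P=P[(P[...,0]>.55)&(P[...,0]<.66)&(P[...,1]>-.34)&(P[...,1]<-.2)]
    for lo,hi in((.128,.155),(.157,.165),(.004,.016),(.016,.021)):
        Q=P[(P[:,2]>lo)&(P[:,2]<hi)]
        if len(Q)>4: print(n,lo,len(Q),rect(Q),Q.mean(0).round(4))
    np.save(n+"_g.npy",P)
# grip combined, dial plane
P=np.load("scene_g.npy");Q=P[(P[:,2]>.035)&(P[:,2]<.105)]
I=Q
for _ in range(8):
    n=np.linalg.svd(I-I.mean(0))[2][2];m0=I.mean(0);I=Q[abs((Q-m0)@n)<.003]
print("dial plane",len(I),len(Q),m0.round(4),n.round(4))
P=np.load("side_g.npy");Q=P[(P[:,2]>.02)&(P[:,2]<.12)]
print("side rim",rect(Q),np.percentile(P[P[:,2]>.1][:,2],99))
E
```

```text
Ltip [0.5623 0.0179 0.0947] 0.0022
Rtip [ 0.5508 -0.0253  0.0983] 0.0024
Lbase [0.5619 0.0177 0.0804] 0.0016
Rbase [ 0.5501 -0.0253  0.0828] 0.0015
jaw 310 399 [ 0.5517 -0.0079  0.0849] [-0.0139  0.0671  0.9977]
jaw 346 508 [ 0.5488 -0.0059  0.0849] [-0.0085  0.0766  0.997 ]
scene 0.128 190 (array([ 605.1, -280.2]), array([16.5, 28.1]), 45.3) [ 0.6023 -0.2792  0.1417]
scene 0.157 98 (array([ 608.9, -275.4]), array([22.8, 20.6]), 6.8) [ 0.6088 -0.2758  0.1588]
scene 0.004 191 (array([ 584.4, -292.6]), array([63.4, 75.1]), 34.3) [ 0.5962 -0.283   0.0102]
scene 0.016 276 (array([ 608.2, -275.4]), array([35.7, 69.3]), 10.5) [ 0.6026 -0.2798  0.0182]
side 0.128 124 (array([ 612.5, -267.5]), array([18.5, 31.2]), 56.6) [ 0.6074 -0.2644  0.1416]
side 0.157 41 (array([ 607.9, -271.3]), array([21.1, 22.2]), 7.8) [ 0.6084 -0.2695  0.1591]
side 0.004 92 (array([ 587.9, -269.6]), array([98.8, 93.9]), 36.4) [ 0.6016 -0.2472  0.0097]
side 0.016 145 (array([ 607.6, -270.5]), array([34. , 73.3]), 8.4) [ 0.6079 -0.2626  0.0183]
dial plane 1060 1413 [ 0.6138 -0.2743  0.0697] [0.9892 0.1464 0.0018]
side rim (array([ 608.1, -270.7]), array([32.9, 98.3]), 8.7) 0.16041224743358182
```

jog_arm(
  series=[
    [[0,0,0,0,0,0.142,85],[0,0,0,0,0,0.142,85],[0,0,0,0,0,0.142,85],[0,0,0,0,0,0.142,85],[0,0,0,0,0,0.142,85],[0,0,0,0,0,0.142,85],[0,0,0,0,0,0.142,85],[0,0,0,0,0,0.142,85],[0,0,0,0,0,0.142,85],[0,0,0,0,0,0.142,85]],
  ],
)

```text
time_s: 1.1
eef_pos: [0.5747, 0.0001, 0.2308]
eef_rot: [-0.0, 0.997, 0.072, -0.0]
wrist_force: [-0.1, -0.1, -0.3]
opening: 1.0
grasp_force: 0.0
```

```bash
cat > g.py <<'E'
from h import *
def togo(p,M=None,e=None):
    """shift (mm, tool axes) and turn (rotvec, tool axes) from measured TCP to p, M"""
    o=ctrl.get_obs();T=R.from_quat(np.roll(o["eef_rot"],-1)).as_matrix()
    print("t",round(o["time_s"],2),"pos",o["eef_pos"].round(4),"F",o["wrist_force"].round(1),"op",round(o["opening"],3),"gf",o["grasp_force"])
    print("tool",T.round(3).tolist())
    print("shift",(T.T@(np.array(p)-o["eef_pos"])*1000).round(1), "" if M is None else "turn %s"%R.from_matrix(T.T@M).as_rotvec().round(4))
def frame(zax,yax):
    z=np.array(zax,float);z/=np.linalg.norm(z);y=np.array(yax,float);y-=z*(y@z);y/=np.linalg.norm(y)
    return np.column_stack([np.cross(y,z),y,z])
E
python3 - <<'E'
from g import *
M=frame((0,0,-1),(.147,-.989,0))
togo((.608,-.2735,.20),M)
E
```

```text
t 1.1 pos [5.747e-01 1.000e-04 2.308e-01] F [-0.1 -0.1 -0.3] op 1.0 gf 0.0
tool [[0.99, 0.144, -0.001], [0.144, -0.99, 0.0], [-0.001, -0.0, -1.0]]
shift [ -6.5 275.6  30.7] turn [-0.0004  0.0009 -0.0026]
```

jog_arm(
  series=[
    [[-1,20,0,0,0,0,85],[-1,40,0,0,0,0,85],[-1,40,0,0,0,0,85],[-1,40,0,0,0,0,85],[-1,40,0,0,0,0,85],[-1,40,0,0,0,0,85],[-0.5,40,0,0,0,0,85],[0,15.5,0,0,0,0,85],[0,0,0,0,0,0,85],[0,0,0,0,0,0,85]],
  ],
)

```text
time_s: 2.1
eef_pos: [0.6097, -0.2723, 0.2306]
eef_rot: [-0.001, 0.997, 0.075, -0.0]
wrist_force: [-0.1, 1.2, 0.6]
opening: 0.996
grasp_force: 0.0
```

```bash
python3 - <<'E'
from g import *
togo((.608,-.2735,.20))
c=ctrl.camera("wrist");cv2.imwrite("pics/w1.png",c["frame"]);print(c["xyz"],rot(c).round(3).tolist())
P=cloud(c);
def rect(P):
    r=cv2.minAreaRect((P[:,:2]*1000).astype(np.float32));return np.round(r[0],1),np.round(r[1],1),round(r[2],1)
P=P[(P[...,0]>.55)&(P[...,0]<.66)&(P[...,1]>-.34)&(P[...,1]<-.2)]
for lo,hi in((.156,.166),(.128,.155),(.004,.016),(.016,.021),(.03,.11)):
    Q=P[(P[:,2]>lo)&(P[:,2]<hi)]
    if len(Q)>4: print(lo,len(Q),rect(Q),Q.mean(0).round(4))
E
```

```text
t 2.1 pos [ 0.6097 -0.2723  0.2306] F [-0.1  1.2  0.6] op 0.996 gf 0.0
tool [[0.989, 0.15, -0.001], [0.15, -0.989, 0.001], [-0.001, -0.002, -1.0]]
shift [-1.8  1.  30.6] 
[ 0.69239456 -0.25924135  0.37277401] [[0.151, -0.935, -0.321], [-0.989, -0.143, -0.047], [-0.002, 0.325, -0.946]]
0.156 1072 (array([ 609.8, -272.8]), array([21.8, 21.5]), 8.0) [ 0.6101 -0.2725  0.1582]
0.128 401 (array([ 617.8, -273. ]), array([23.4,  9.7]), 79.2) [ 0.6198 -0.2711  0.1425]
0.004 153 (array([ 586.9, -276.1]), array([79.8, 67.5]), 8.6) [ 0.6249 -0.2702  0.0108]
0.016 787 (array([ 619.9, -271.1]), array([12.5, 67.8]), 8.7) [ 0.6206 -0.2707  0.0176]
0.03 3167 (array([ 609.5, -272.6]), array([16.7, 94.8]), 8.8) [ 0.615  -0.2717  0.0814]
```

View pics/w1.png

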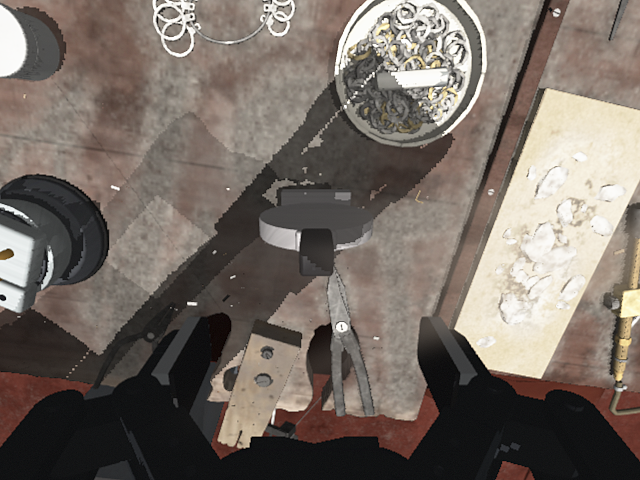

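jog_arm(
  series=[
    [[0,0,15,0,0,0,85],[0,0,25,0,0,0,85],[0,0,25,0,0,0,85],[0,0,20,0,0,0,85],[0,0,12,0,0,0,85],[0,0,7,0,0,0,85],[0,0,2.5,0,0,0,85],[0,0,0,0,0,0,60],[0,0,0,0,0,0,40],[0,0,0,0,0,0,30]],
  ],
)

```text
time_s: 3.15
eef_pos: [0.6105, -0.2738, 0.126]
eef_rot: [0.001, 0.997, 0.075, 0.001]
wrist_force: [-0.2, -0.2, -0.9]
opening: 0.508
grasp_force: 0.0
```

jog_arm(
  series=[
    [[0,0,0,0,0,0,26],[0,0,0,0,0,0,22],[0,0,0,0,0,0,15],[0,0,0,0,0,0,10],[0,0,0,0,0,0,10],[0,0,0,0,0,0,10],[0,0,0,0,0,0,10],[0,0,0,0,0,0,10],[0,0,0,0,0,0,10],[0,0,0,0,0,0,10]],
  ],
)

```text
time_s: 4.15
eef_pos: [0.6103, -0.2736, 0.1254]
eef_rot: [0.0, 0.997, 0.075, 0.0]
wrist_force: [-0.3, -0.6, 6.2]
opening: 0.248
grasp_force: 59.7
```

```bash
python3 - <<'E'
from g import *
togo((.6097,-.2727,.124))
E
```

```text
t 4.15 pos [ 0.6103 -0.2736  0.1254] F [-0.3 -0.6  6.2] op 0.248 gf 59.725377559661865
tool [[0.989, 0.15, 0.001], [0.15, -0.989, -0.001], [0.001, 0.001, -1.0]]
shift [-0.4 -1.   1.4]
```

jog_arm(
  series=[
    [[0,0,-5,0,0,0,10],[0,0,-15,0,0,0,10],[0,0,-20,0,0,0,10],[0,0,-20,0,0,0,10],[0,-10,-20,0,0,0,10],[0,-20,-20,0,0,0,10],[-1,-30,-15,0,0,0,10],[-1,-35,-5,0,0,0,10],[-1,-35,0,0,0,0,10],[0,-16,0,0,0,0,10]],
  ],
)

```text
time_s: 5.15
eef_pos: [0.5843, -0.1264, 0.2454]
eef_rot: [-0.001, 0.997, 0.076, -0.0]
wrist_force: [-0.3, 0.5, -3.1]
opening: 0.254
grasp_force: 59.3
```

jog_arm(
  series=[
    [[0,0,0,0,0,0.1,10],[0,0,0,0,0,0.1,10],[0,0,0,0,0,0.1,10],[0,0,0,0,0,0.1,10],[0,0,0,0,0,0,10],[0,0,0,0,0,0,10],[0,0,0,0,0,0,10],[0,0,0,0,0,0,10],[0,0,0,0,0,0,10],[0,0,0,0,0,0,10]],
  ],
)

```text
time_s: 6.15
eef_pos: [0.5851, -0.1295, 0.2448]
eef_rot: [0.0, 0.992, -0.124, -0.0]
wrist_force: [0.4, 0.4, -2.1]
opening: 0.252
grasp_force: 59.3
```

```bash
python3 - <<'E'
from g import *
import pickle
togo((.5565,-.0043,.245),frame((.011,-.072,-.997),(-.262,-.965,0)))
for n in("wrist","scene"):
    c=ctrl.camera(n);pickle.dump(c,open(n+"2.pkl","wb"));cv2.imwrite(f"pics/{n}2.png",c["frame"])
E
```

```text
t 6.15 pos [ 0.5851 -0.1295  0.2448] F [ 0.4  0.4 -2.1] op 0.252 gf 59.31845426559448
tool [[0.969, -0.246, -0.0], [-0.246, -0.969, -0.0], [-0.0, 0.0, -1.0]]
shift [ -58.5 -114.3   -0.2] turn [-0.0669  0.029   0.0173]
```

View pics/wrist2.png

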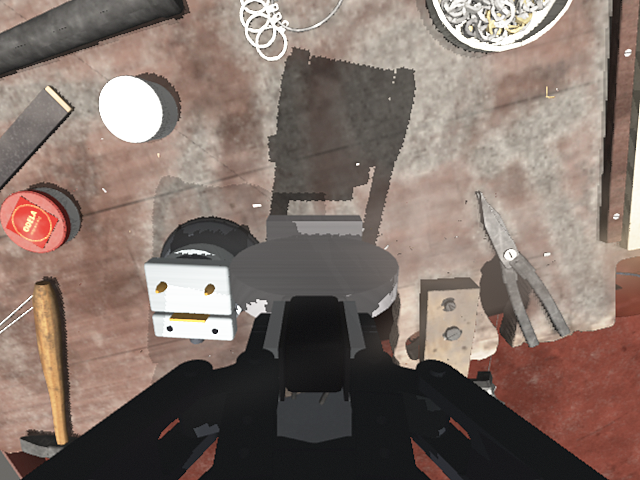

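```bash
python3 - <<'E'
from g import *
import pickle
c=pickle.load(open("wrist2.pkl","rb"));P=cloud(c);f=c["frame"]
def plane(Q,tol):
    best=None;rng=np.random.default_rng(0)
    for _ in range(500):
        t=Q[rng.choice(len(Q),3,False)];n=np.cross(t[1]-t[0],t[2]-t[0]);l=np.linalg.norm(n)
        if l<1e-6: continue
        m=abs((Q-t[0])@(n/l))<tol
        if best is None or m.sum()>best.sum():best=m
    I=Q[best];n=np.linalg.svd(I-I.mean(0))[2][2];return n*np.sign(n[2]),I
Q=P[262:345,140:235].reshape(-1,3);Q=Q[(Q[:,2]>.06)&(Q[:,2]<.12)]
n,I=plane(Q,.0012);m=I.mean(0);print("jaw n",n.round(4),m.round(4),len(I),len(Q))
x=np.array([.965,-.262,0]);x-=n*(x@n);x/=np.linalg.norm(x);y=np.cross(n,x)
L=(I-m)@np.column_stack([x,y]);r=cv2.minAreaRect((L*1000).astype(np.float32));print("rect",r)
h=(P-m)@n
for k,(a,b,u0,u1) in {"L":(278,300,152,176),"R":(278,300,198,222)}.items():
    hs=cv2.cvtColor(f,cv2.COLOR_BGR2HSV)[a:b,u0:u1];msk=(hs[...,1]>120)&(hs[...,0]>8)&(hs[...,0]<32)
    v,u=np.nonzero(msk);pp=P[a:b,u0:u1][msk];hh=h[a:b,u0:u1][msk]
    print(k,msk.sum(),"uv",(u.mean()+u0).round(1),(v.mean()+a).round(1),"h",np.percentile(hh,[0,25,50,75,100]).round(4),"mean",pp.mean(0).round(4),"top",pp[hh>.009].mean(0).round(4), (pp-hh[:,None]*n).mean(0).round(4))
# gauge in hand: base top, housing
o=ctrl.get_obs();T=R.from_quat(np.roll(o["eef_rot"],-1)).as_matrix()
G=(P[200:330,225:410].reshape(-1,3)-o["eef_pos"])@T
for lo,hi in((.09,.112),(.102,.1115),(.018,.09)):
    g=G[(G[:,2]>lo)&(G[:,2]<hi)&(abs(G[:,0])<.05)&(abs(G[:,1])<.06)]
    r=cv2.minAreaRect((g[:,:2]*1000).astype(np.float32));print(lo,len(g),np.round(r[0],1),np.round(r[1],1),round(r[2],1),np.median(g,0).round(4))
n2,I2=plane(G[(G[:,2]>.10)&(G[:,2]<.115)&(abs(G[:,1])<.036)],.001);print("base top n (tool)",n2.round(4),I2.mean(0).round(4),len(I2))
E
```

```text
jaw n [-0.008   0.0766  0.997 ] [0.5414 0.001  0.0836] 4819 6383
rect ((-5.680805206298828, 0.6838531494140625), (77.20189666748047, 84.1917495727539), 89.87694549560547)
L 79 uv 161.0 287.1 h [0.0008 0.0049 0.0076 0.0105 0.014 ] mean [0.5623 0.0175 0.09  ] top [0.5619 0.0184 0.0936] [0.5623 0.0169 0.0825]
R 71 uv 209.0 289.4 h [0.0016 0.0056 0.0081 0.0105 0.0136] mean [ 0.5511 -0.0248  0.0936] top [ 0.5506 -0.0236  0.097 ] [ 0.5511 -0.0254  0.0857]
0.09 2053 [ 8.8 -0.9] [15.1 68. ] 0.2 [ 0.009  -0.0012  0.1076]
0.102 1672 [ 8.8 -0.9] [15.1 68. ] 0.2 [ 0.0103 -0.0009  0.1078]
0.018 8202 [-0.8 -0.8] [17.4 95.1] 0.3 [ 0.0068 -0.0009  0.0423]
base top n (tool) [-0.0204  0.0042  0.9998] [ 0.0101 -0.001   0.1078] 1315
```

```bash
cat >> g.py <<'E'
SEAT=np.array([.5563,-.0039,.084]);N=np.array([-.0085,.0765,.997]);Y=np.array([.26,.9656,0])
OFF=np.array([-.0007,-.0009,.1256])
def hover(h,n=N,y=Y):
    M=frame(-n,-np.array(y)); return SEAT+n/np.linalg.norm(n)*h-M@OFF,M
E
python3 - <<'E'
from g import *
p,M=hover(.025);print(p);togo(p,M)
p,M=hover(.0);togo(p,M)
E
```

```text
[0.55546036 0.00657301 0.23423738]
t 6.25 pos [ 0.5851 -0.1294  0.2448] F [ 0.3 -1.2 -3.1] op 0.251 gf 59.318692088127136
tool [[0.969, -0.246, -0.0], [-0.246, -0.969, 0.0], [-0.0, -0.0, -1.0]]
shift [ -62.2 -124.5   10.5] turn [-0.0719  0.0277  0.0151]
t 6.25 pos [ 0.5851 -0.1294  0.2448] F [ 0.3 -1.2 -3.1] op 0.251 gf 59.318692088127136
tool [[0.969, -0.246, -0.0], [-0.246, -0.969, 0.0], [-0.0, -0.0, -1.0]]
shift [ -61.5 -122.7   35.5] turn [-0.0719  0.0277  0.0151]
```

jog_arm(
  series=[
    [[-3,-6,0,0,0,0,10],[-8,-16,0,0,0,0,10],[-10,-20,0,0,0,0,10],[-10,-20,0,0,0,0,10],[-10,-20,0,0,0,0,10],[-10,-20,0,0,0,0,10],[-8,-16,0,0,0,0,10],[-3.2,-6.5,0,-0.036,0.0138,0.0075,10],[0,0,0,-0.036,0.0138,0.0075,10],[0,0,0,0,0,0,10]],
  ],
)

```text
time_s: 7.25
eef_pos: [0.555, 0.0085, 0.2449]
eef_rot: [0.037, 0.991, -0.13, 0.009]
wrist_force: [-0.5, -0.2, -2.8]
opening: 0.249
grasp_force: 59.4
```

jog_arm(
  series=[
    [[0,0,0,0,0,0,10],[0,0,0,0,0,0,10],[0,0,0,0,0,0,10],[0,0,0,0,0,0,10],[0,0,0,0,0,0,10],[0,0,0,0,0,0,10],[0,0,0,0,0,0,10],[0,0,0,0,0,0,10],[0,0,0,0,0,0,10],[0,0,0,0,0,0,10]],
  ],
)

```text
time_s: 8.25
eef_pos: [0.5555, 0.0066, 0.2448]
eef_rot: [0.037, 0.991, -0.132, 0.009]
wrist_force: [-0.7, -0.3, -2.6]
opening: 0.249
grasp_force: 59.4
```

```bash
python3 - <<'E'
from g import *
import pickle
p,M=hover(.020);togo(p,M)
n="side"
C={k:ctrl.camera(k) for k in("side","scene")};pickle.dump(C,open("C3.pkl","wb"))
a=cv2.resize(C["side"]["frame"][170:330,260:380],None,fx=3.3,fy=3.3,interpolation=2)
b=cv2.resize(C["scene"]["frame"][180:320,225:345],None,fx=3.3,fy=3.3,interpolation=2)
W=np.zeros((530,800,3),np.uint8);W[:a.shape[0],:396]=a;W[:b.shape[0],400:796]=b;cv2.imwrite("pics/h3.png",W)
E
```

```text
t 8.25 pos [0.5555 0.0066 0.2448] F [-0.7 -0.3 -2.6] op 0.249 gf 59.38560426235199
tool [[0.965, -0.261, 0.008], [-0.26, -0.963, -0.077], [0.028, 0.072, -0.997]]
shift [-0.3 -0.7 15.5] turn [ 0.0001  0.0001 -0.0001]
```

View pics/h3.png

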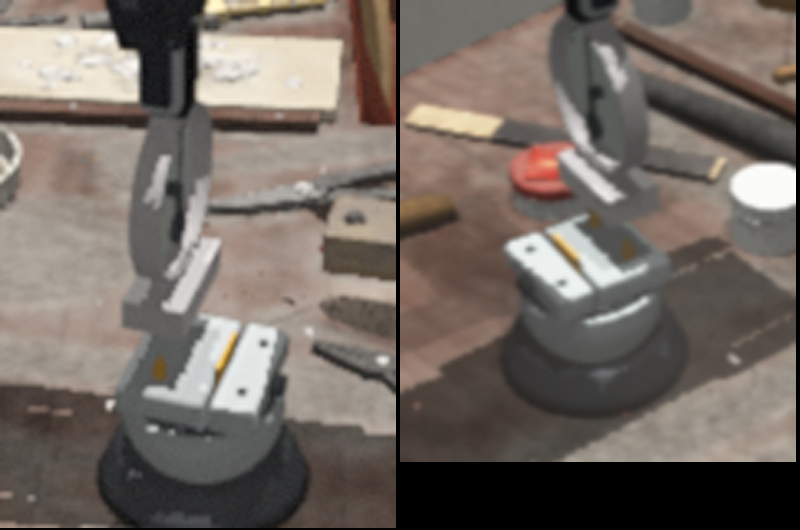

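jog_arm(
  series=[
    [[-0.3,-0.7,3,0,0,0,10],[0,0,5,0,0,0,10],[0,0,5,0,0,0,10],[0,0,4,0,0,0,10],[0,0,3,0,0,0,10],[0,0,2,0,0,0,10],[0,0,2,0,0,0,10],[0,0,2,0,0,0,10],[0,0,1,0,0,0,10],[0,0,0,0,0,0,10]],
  ],
)

```text
time_s: 9.35
eef_pos: [0.5556, 0.0052, 0.2177]
eef_rot: [0.037, 0.991, -0.132, 0.009]
wrist_force: [0.7, 0.5, -2.9]
opening: 0.248
grasp_force: 59.4
```

```bash
python3 - <<'E'
from g import *
p,M=hover(0);togo(p,M);print(ctrl.get_obs()["torque"])
E
```

```text
t 9.35 pos [0.5556 0.0052 0.2177] F [ 0.7  0.5 -2.9] op 0.248 gf 59.40115571022034
tool [[0.965, -0.261, 0.008], [-0.26, -0.963, -0.077], [0.028, 0.072, -0.997]]
shift [ 0.  -0.1  8.4] turn [ 0.0001  0.0002 -0.0002]
[0.08187158 0.03944158 0.0015401 ]
```

jog_arm(
  series=[
    [[0,0,1,0,0,0,10],[0,0,1,0,0,0,10],[0,0,1,0,0,0,10],[0,0,1,0,0,0,10],[0,0,1,0,0,0,10],[0,0,1,0,0,0,10],[0,0,0.5,0,0,0,10],[0,0,0,0,0,0,10],[0,0,0,0,0,0,10],[0,0,0,0,0,0,10]],
  ],
)

```text
time_s: 10.35
eef_pos: [0.5557, 0.0048, 0.2113]
eef_rot: [0.037, 0.991, -0.132, 0.009]
wrist_force: [-0.6, 0.8, -3.5]
opening: 0.248
grasp_force: 59.3
```

```bash
python3 - <<'E'
from g import *
import pickle
p,M=hover(0);togo(p,M);print(ctrl.get_obs()["torque"])
C={k:ctrl.camera(k) for k in("side","scene")};pickle.dump(C,open("C4.pkl","wb"))
a=cv2.resize(C["side"]["frame"][190:330,270:370],None,fx=4,fy=4,interpolation=2)
b=cv2.resize(C["scene"]["frame"][190:320,235:335],None,fx=4,fy=4,interpolation=2)
W=np.zeros((560,800,3),np.uint8);W[:a.shape[0],:400]=a;W[:b.shape[0],400:800]=b;cv2.imwrite("pics/h4.png",W)
E
```

```text
t 10.35 pos [0.5557 0.0048 0.2113] F [-0.6  0.8 -3.5] op 0.248 gf 59.324047565460205
tool [[0.965, -0.261, 0.008], [-0.26, -0.963, -0.076], [0.028, 0.072, -0.997]]
shift [-0. -0.  2.] turn [ 0.      0.0002 -0.0002]
[ 0.24863236 -0.04061151  0.01407974]
```

View pics/h4.png

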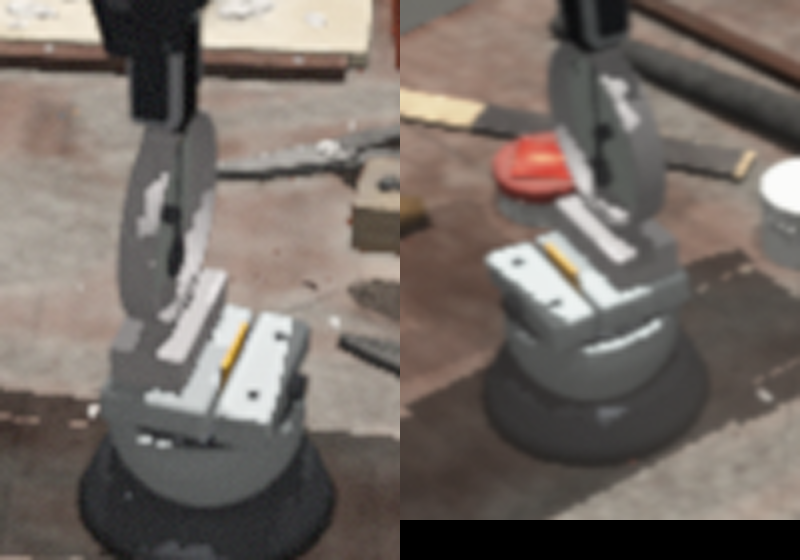

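jog_arm(
  series=[
    [[0,0,0.5,0,0,0,10],[0,0,0.5,0,0,0,10],[0,0,0.5,0,0,0,10],[0,0,0.5,0,0,0,10],[0,0,0.3,0,0,0,10],[0,0,0,0,0,0,10],[0,0,0,0,0,0,10],[0,0,0,0,0,0,10],[0,0,0,0,0,0,10],[0,0,0,0,0,0,10]],
  ],
)

```text
time_s: 11.45
eef_pos: [0.556, 0.0046, 0.2095]
eef_rot: [0.037, 0.991, -0.132, 0.01]
wrist_force: [-0.2, 1.4, 3.6]
opening: 0.247
grasp_force: 60.1
```

```bash
python3 - <<'E'
from g import *
p,M=hover(0);togo(p,M);print(ctrl.get_obs()["torque"])
E
```

```text
t 11.45 pos [0.556  0.0046 0.2095] F [-0.2  1.4  3.6] op 0.247 gf 60.0750732421875
tool [[0.965, -0.261, 0.009], [-0.26, -0.963, -0.077], [0.029, 0.072, -0.997]]
shift [-0.3 -0.   0.1] turn [ 0.     -0.0007 -0.0001]
[ 0.36718618  0.18715943 -0.00397203]
```

```bash
python3 - <<'E'
from g import *
import pickle
s=pickle.load(open("scene0.pkl","rb"));f=s["frame"]
hs=cv2.cvtColor(f,cv2.COLOR_BGR2HSV)
sub=hs[285:325,395:440].astype(int);b=f[285:325,395:440].astype(int)
m=(b[...,2]-b[...,0]>25)&(sub[...,1]>80)
v,u=np.nonzero(m);print([(x+395,y+285,*b[y,x]) for x,y in zip(u,v)][:40])
P0=np.array([.6083,-.2745,0]);yw=np.deg2rad(8.6);X=np.array([np.cos(yw),np.sin(yw),0]);Yg=np.array([-np.sin(yw),np.cos(yw),0])
def back(u,v,xo):
    w=rot(s)@np.array([(u-s["cx"])/s["fx"],(v-s["cy"])/s["fy"],1]);o=np.array(s["xyz"])
    t=((P0+X*xo-o)@X)/(w@X);q=o+t*w-P0-[0,0,.07];return q@Yg,q[2]
for xo in(-.006,-.003,0,.003,.006):
    print(xo)
    for nm,(uu,vv) in {"tip":(416.2,293.6),"piv":(414.4,307.6),"fk1":(421,298),"fk2":(424.6,300)}.items():
        y,z=back(uu,vv,xo);print("  ",nm,round(y*1e3,1),round(z*1e3,1),"r",round(np.hypot(y,z)*1e3,1),"ang",round(np.arctan2(-y,z),3))
E
```

```text
[]
-0.006
   tip -3.1 41.5 r 41.7 ang 0.073
   piv -4.1 8.8 r 9.8 ang 0.439
   fk1 -12.8 36.4 r 38.6 ang 0.339
   fk2 -19.7 35.3 r 40.4 ang 0.509
-0.003
   tip -2.0 38.8 r 38.9 ang 0.053
   piv -3.1 6.0 r 6.7 ang 0.486
   fk1 -11.9 33.6 r 35.6 ang 0.339
   fk2 -18.8 32.5 r 37.6 ang 0.524
0
   tip -1.0 36.1 r 36.1 ang 0.029
   piv -2.1 3.1 r 3.7 ang 0.609
   fk1 -10.9 30.9 r 32.7 ang 0.34
   fk2 -17.9 29.8 r 34.7 ang 0.54
0.003
   tip -0.0 33.4 r 33.4 ang 0.001
   piv -1.1 0.2 r 1.1 ang 1.416
   fk1 -9.9 28.1 r 29.8 ang 0.34
   fk2 -16.9 27.0 r 31.9 ang 0.56
0.006
   tip 1.0 30.7 r 30.7 ang -0.032
   piv -0.1 -2.7 r 2.7 ang 3.093
   fk1 -9.0 25.4 r 26.9 ang 0.341
   fk2 -16.0 24.3 r 29.1 ang 0.583
```

jog_arm(
  series=[
    [[0,-1.55,0,-0.01,0,0,10],[0,-2.33,0,-0.015,0,0,10],[0,-2.33,0,-0.015,0,0,10],[0,-2.33,0.1,-0.015,0,0,10],[0,-2.33,0,-0.015,0,0,10],[0,-2.33,0.1,-0.015,0,0,10],[0,-2.33,0,-0.015,0,0,10],[0,0,0,0,0,0,10],[0,0,0,0,0,0,10],[0,0,0,0,0,0,10]],
  ],
)

```text
time_s: 12.45
eef_pos: [0.5603, 0.0197, 0.2077]
eef_rot: [0.087, 0.987, -0.132, 0.003]
wrist_force: [-0.8, 2.2, 5.6]
opening: 0.251
grasp_force: 60.7
```

```bash
cat >> g.py <<'E'
def lean():
    o=ctrl.get_obs();T=R.from_quat(np.roll(o["eef_rot"],-1)).as_matrix()
    X=np.array([.965,-.26,.028]);
    C=np.array([.556,.0046,.2095])+np.column_stack([[.965,-.26,.029],[-.261,-.963,.072],[.009,-.077,-.997]])@[-.018,0,.1554]
    r=T.T@(C-o["eef_pos"])*1e3
    print("C",C.round(4),"C in tool (want -18,0,155.4)",r.round(2),"lean",round(np.arctan2(T[2,1],-T[2,2]),4),"pitch",round(T[2,0],4))
    print("F",o["wrist_force"].round(1),"Ftool",(T.T@o["wrist_force"]).round(1),"M",(T.T@o["torque"]).round(2),"op",round(o["opening"],3))
E
python3 - <<'E'
from g import *
lean()
E
```

```text
C [ 0.54   -0.0027  0.054 ] C in tool (want -18,0,155.4) [-1.8270e+01  1.2000e-01  1.5551e+02] lean 0.1729 pitch 0.0294
F [-0.8  2.2  5.6] Ftool [-1.2 -0.9 -5.9] M [ 0.07 -0.29 -0.  ] op 0.251
```

jog_arm(
  series=[
    [[0,-2.33,0.1,-0.015,0,0,10],[0,-3.11,0,-0.02,0,0,10],[0,-3.11,0,-0.02,0,0,10],[0,-3.11,0.1,-0.02,0,0,10],[0,-3.11,0,-0.02,0,0,10],[0,-3.11,0.1,-0.02,0,0,10],[0,-3.11,0,-0.02,0,0,10],[0,-2.33,0,-0.015,0,0,10],[0,0,0,0,0,0,10],[0,0,0,0,0,0,10]],
  ],
)

```text
time_s: 13.45
eef_pos: [0.5664, 0.0417, 0.2021]
eef_rot: [0.161, 0.978, -0.131, -0.006]
wrist_force: [-0.6, 1.7, 7.5]
opening: 0.245
grasp_force: 60.9
```

jog_arm(
  series=[
    [[0,0,0,0,0,0,10],[0,0,0,0,0,0,10],[0,0,0,0,0,0,10],[0,0,0,0,0,0,10],[0,0,0,0,0,0,10],[0,0,0,0,0,0,10],[0,0,0,0,0,0,10],[0,0,0,0,0,0,10],[0,0,0,0,0,0,10],[0,0,0,0,0,0,10]],
  ],
)

```text
time_s: 14.45
eef_pos: [0.5664, 0.0416, 0.2022]
eef_rot: [0.161, 0.978, -0.131, -0.006]
wrist_force: [-0.5, 3.1, 6.2]
opening: 0.247
grasp_force: 60.9
```

```bash
python3 - <<'E'
from g import *
import pickle
lean()
C={k:ctrl.camera(k) for k in("side","scene")};pickle.dump(C,open("C5.pkl","wb"))
a=cv2.resize(C["side"]["frame"][185:325,275:345],None,fx=4,fy=4,interpolation=2)
b=cv2.resize(C["scene"]["frame"][185:255,255:319],None,fx=8,fy=8,interpolation=2)
W=np.zeros((560,800,3),np.uint8);W[:a.shape[0],:280]=a;W[:b.shape[0],282:794]=b;cv2.imwrite("pics/h5.png",W)
E
```

```text
C [ 0.54   -0.0027  0.054 ] C in tool (want -18,0,155.4) [-18.41   0.19 155.74] lean 0.3227 pitch 0.0299
F [-0.5  3.1  6.2] Ftool [-1.1 -0.8 -6.8] M [ 0.06 -0.39 -0.04] op 0.247
```

View pics/h5.png

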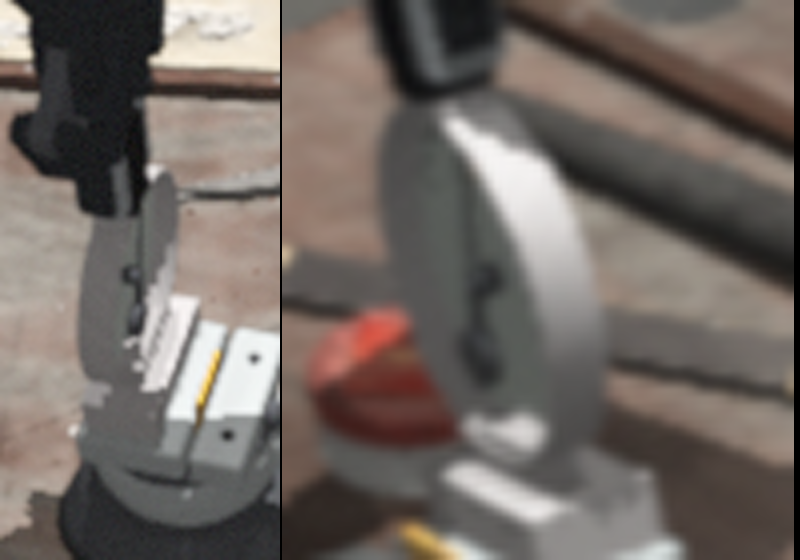

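jog_arm(
  series=[
    [[0,-1.55,0,-0.01,0,0,10],[0,-2.33,0,-0.015,0,0,10],[0,-2.33,0.1,-0.015,0,0,10],[0,-2.33,0,-0.015,0,0,10],[0,-0.93,0,-0.006,0,0,10],[0,0,0,0,0,0,10],[0,0,0,0,0,0,10],[0,0,0,0,0,0,10],[0,0,0,0,0,0,10],[0,0,0,0,0,0,10]],
  ],
)

```text
time_s: 15.55
eef_pos: [0.5688, 0.0502, 0.1989]
eef_rot: [0.191, 0.973, -0.131, -0.01]
wrist_force: [0.0, 2.6, 7.5]
opening: 0.247
grasp_force: 60.9
```

jog_arm(
  series=[
    [[0,0,0,0,0,0,10],[0,0,0,0,0,0,10],[0,0,0,0,0,0,10],[0,0,0,0,0,0,10],[0,0,0,0,0,0,10],[0,0,0,0,0,0,10],[0,0,0,0,0,0,10],[0,0,0,0,0,0,10],[0,0,0,0,0,0,10],[0,0,0,0,0,0,10]],
  ],
)

```text
time_s: 16.55
eef_pos: [0.5688, 0.0502, 0.1989]
eef_rot: [0.191, 0.973, -0.131, -0.01]
wrist_force: [0.4, 2.7, 7.4]
opening: 0.251
grasp_force: 60.9
```

```bash
python3 - <<'E'
from g import *
import pickle
lean()
F=np.mean([ctrl.camera("side")["frame"].astype(float) for _ in range(6)],0);c=ctrl.camera("side");c["frame"]=F.astype(np.uint8);pickle.dump(c,open("side6.pkl","wb"))
o=ctrl.get_obs();T=R.from_quat(np.roll(o["eef_rot"],-1)).as_matrix()
# gauge axes: x=Tx, y=-Ty, z=-Tz ; dial centre 70 above underside
D=o["eef_pos"]+T@[0,0,.0554]
def pr(q):
    w=rot(c).T@(q-np.array(c["xyz"]));return c["fx"]*w[0]/w[2]+c["cx"],c["fy"]*w[1]/w[2]+c["cy"]
for a in(.3,.384,.45): print(a,[np.round(pr(D+T@[xo,36e-3*np.sin(a),-36e-3*np.cos(a)]),1) for xo in(-.003,0,.003)],"r20",np.round(pr(D+T@[-.003,.02*np.sin(a),-.02*np.cos(a)]),1))
print("piv",np.round(pr(D+T@[-.003,0,0]),1))
s=pickle.load(open("scene0.pkl","rb"));f=s["frame"].astype(int)
print("scene0 R-B");print(f[292:308,411:431,2]-f[292:308,411:431,0])
print("gray");print(f[292:308,411:431].mean(-1).astype(int))
u,v=pr(D+T@[-.003,0.006,-.02]);u,v=int(u),int(v);print("crop",u-16,v-22)
a=cv2.resize(F.astype(np.uint8)[v-22:v+22,u-16:u+16],None,fx=13,fy=13,interpolation=2)
b=cv2.resize(s["frame"][285:313,405:433],None,fx=13,fy=13,interpolation=2)
W=np.zeros((580,800,3),np.uint8);W[:572,:416]=a;W[:364,420:784]=b
W=np.clip((W.astype(float)-20)*1.4,0,255).astype(np.uint8);cv2.imwrite("pics/h6.png",W)
E
```

```text
C [ 0.54   -0.0027  0.054 ] C in tool (want -18,0,155.4) [-18.46   0.21 155.82] lean 0.3837 pitch 0.03
F [0.4 2.7 7.4] Ftool [-0.1  0.3 -7.9] M [-0.02 -0.36 -0.05] op 0.251
0.3 [array([306.5, 238.9]), array([304.8, 238.6]), array([303.1, 238.3])] r20 [306.6 246.6]
0.384 [array([307.1, 237.9]), array([305.4, 237.6]), array([303.7, 237.3])] r20 [306.9 246.1]
0.45 [array([307.5, 237.3]), array([305.8, 237. ]), array([304.1, 236.7])] r20 [307.1 245.7]
piv [306.7 256.1]
scene0 R-B
[[ 5  5  5  5  5  5  6  7  6  6  7  7  6  5  6  6  4  5 10 15]
 [ 5  5  5  5  6  6  6  6  5  6  6  6  6  6  5  5  4  4  5 10]
 [ 5  5  5  5  6  6  5  5  6  5  6  6  6  6  4  5  4  5  5  4]
 [ 4  5  5  4  6  5  5  5  5  6  9 10  7  7  4  4  4  4  4  4]
 [ 4  5  5  5  5  4  4  4  6 10 16 16  9  6  7  5  4  4  4  4]
 [ 4  5  5  5  6  5  4  5  9 17 21 15  8  6  6  7  6  4  4  4]
 [ 4  4  5  6  4  4  4  5  8 15 14  8  5  7  9  8  7  6  5  5]
 [ 4  5  5  5  5  5  5  5  6  7  7  6  7 12 17 13  7  6  7  7]
 [ 4  4  5  5  5  4  4  4  5  4  4  5 10 16 15  9  5  5  5  6]
 [ 5  4  5  4  4  4  3  4  4  4  4  5  8 12  8  5  4
[... 1068 characters left out ...]
4 214]
 [102 101  93  84  88  99 103 104 103 103 103 102  99  95  95 101 113 139
  176 202]
 [102 101  92  80  86  99 102 103 103 103 103 102 100  98 100 102 105 114
  143 178]
 [102  99  91  81  89  99 102 102 103 102 104 103 101 101 103 103 102 104
  115 144]
 [102  99  89  81  91 100 101 102 101 102 103 103 103 103 103 102 102 102
  103 115]
 [100  97  85  80  91 100 101 101 101 101 102 103 103 102 102 102 101 101
  101 104]
 [100  93  79  76  87  97 100 101 100 101 101 102 102 102 101 101 101 102
  101 101]
 [ 96  85  69  64  73  87  97 100 100 100 100 101 101 101 101 101 100 101
  101 102]
 [ 89  74  62  59  63  77  92  99 101  99 100 100 100  99 101 101 101 101
  101 101]]
crop 290 224
```

View pics/h6.png

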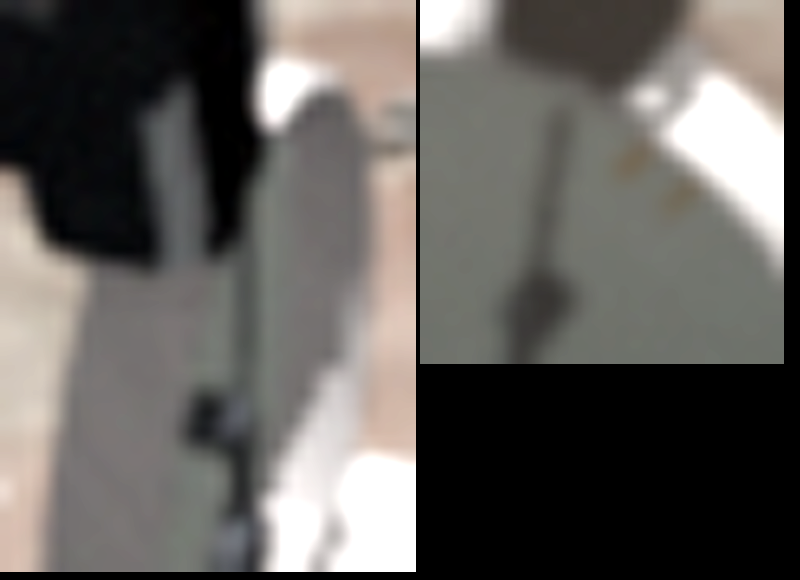

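```bash
python3 - <<'E'
from g import *
import pickle
s=pickle.load(open("scene0.pkl","rb"));f=s["frame"].astype(float)
w=np.clip(f[...,2]-f[...,0]-7,0,None)
pts={"tip":(415.5,293.2),"n294":(415.3,294),"n298":(414.6,298),"n302":(414.1,302)}
for k,(a,b,c,d) in {"fk1":(294,300,418,424),"fk2":(298,303,422,428)}.items():
    v,u=np.mgrid[a:b,c:d];W=w[a:b,c:d].copy()
    if k=="fk1": W[(u-418)+ (v-294)>8]=0   # exclude the other prong
    else: W[(u-422)+(v-298)<1]=0
    pts[k]=((W*u).sum()/W.sum(),(W*v).sum()/W.sum())
print(pts)
for yaw in(8.4,8.8):
  for P0 in((.6083,-.2745,0),(.6097,-.2727,0)):
    P0=np.array(P0);yw=np.deg2rad(yaw);X=np.array([np.cos(yw),np.sin(yw),0]);Yg=np.array([-np.sin(yw),np.cos(yw),0])
    def back(u,v,xo):
        w=rot(s)@np.array([(u-s["cx"])/s["fx"],(v-s["cy"])/s["fy"],1]);o=np.array(s["xyz"])
        t=((P0+X*xo-o)@X)/(w@X);q=o+t*w-P0-[0,0,.07];return np.array([q@Yg,q[2]])*1e3
    Q={k:back(*p,-.003) for k,p in pts.items()}
    print({k:v.round(1) for k,v in Q.items()})
    sl=(Q["n294"][0]-Q["n302"][0])/(Q["n294"][1]-Q["n302"][1])
    m=(Q["fk1"]+Q["fk2"])/2; t=Q["tip"]
    for rt in(38,39,40):
        d=m-t+[0,rt];print(rt,"mid",d.round(1),"r",np.hypot(*d).round(1),"ang",np.arctan2(-d[0],d[1]).round(3),"needle slope",sl.round(3),"sep",np.linalg.norm(Q["fk1"]-Q["fk2"]).round(2))
E
```

```text
{'tip': (415.5, 293.2), 'n294': (415.3, 294), 'n298': (414.6, 298), 'n302': (414.1, 302), 'fk1': (np.float64(421.0), np.float64(296.8)), 'fk2': (np.float64(424.66037735849056), np.float64(299.62264150943395))}
{'tip': array([-0.7, 39.1]), 'n294': array([-0.6, 37.1]), 'n298': array([-0.5, 27.7]), 'n302': array([-0.9, 18.3]), 'fk1': array([-11.5,  36.3]), 'fk2': array([-18.8,  33.5])}
38 mid [-14.5  33.8] r 36.8 ang 0.404 needle slope 0.016 sep 7.8
39 mid [-14.5  34.8] r 37.7 ang 0.394 needle slope 0.016 sep 7.8
40 mid [-14.5  35.8] r 38.6 ang 0.384 needle slope 0.016 sep 7.8
{'tip': array([-1.7, 37.6]), 'n294': array([-1.6, 35.6]), 'n298': array([-1.6, 26.2]), 'n302': array([-1.9, 16.8]), 'fk1': array([-12.6,  34.8]), 'fk2': array([-19.9,  32. ])}
38 mid [-14.5  33.8] r 36.8 ang 0.405 needle slope 0.016 sep 7.82
39 mid [-14.5  34.8] r 37.7 ang 0.395 needle slope 0.016 sep 7.82
40 mid [-14.5  35.8] r 38.6 ang 0.385 needle slope 0.016 sep 7.82
{'tip': array([-0.7, 39.1]), 'n294': array([-0.6, 37.1]), 'n298': array([-0.5, 27.7]), 'n302': array([-0.9, 18.3]), 'fk1': array([-11.5,  36.2]), 'fk2': array([-18.7,  33.4])}
38 mid [-14.4  33.7] r 36.7 ang 0.404 needle slope 0.016 sep 7.8
39 mid [-14.4  34.7] r 37.6 ang 0.394 needle slope 0.016 sep 7.8
40 mid [-14.4  35.7] r 38.5 ang 0.384 needle slope 0.016 sep 7.8
{'tip': array([-1.7, 37.6]), 'n294': array([-1.6, 35.6]), 'n298': array([-1.5, 26.2]), 'n302': array([-1.9, 16.8]), 'fk1': array([-12.5,  34.7]), 'fk2': array([-19.8,  31.8])}
38 mid [-14.5  33.7] r 36.7 ang 0.406 needle slope 0.016 sep 7.83
39 mid [-14.5  34.7] r 37.6 ang 0.395 needle slope 0.016 sep 7.83
40 mid [-14.5  35.7] r 38.5 ang 0.385 needle slope 0.016 sep 7.83
```

jog_arm(
  series=[
    [[0,-0.9,0,-0.006,0,0,10],[0,-0.8,0,-0.005,0,0,10],[0,0,0,0,0,0,10],[0,0,0,0,0,0,10],[0,0,0,0,0,0,10],[0,0,0,0,0,0,10],[0,0,0,0,0,0,10],[0,0,0,0,0,0,10],[0,0,0,0,0,0,10],[0,0,0,0,0,0,10]],
  ],
)

```text
time_s: 17.9
eef_pos: [0.5693, 0.0517, 0.1983]
eef_rot: [0.196, 0.972, -0.131, -0.011]
wrist_force: [-0.2, 2.8, 7.2]
opening: 0.251
grasp_force: 60.8
```

```bash
python3 - <<'E'
from g import *
import pickle
lean()
o=ctrl.get_obs();T=R.from_quat(np.roll(o["eef_rot"],-1)).as_matrix()
G0=o["eef_pos"]+T@[0,0,.1254]
def fit(I):
    for _ in range(6):
        m=I.mean(0);n=np.linalg.svd(I-m)[2][2];n*=-np.sign(n[2]);I=I[abs((I-m)@n)<.001]
    return n,m,len(I)
for k in("wrist","side","scene"):
    c=ctrl.camera(k);L=(cloud(c)-G0)@T  # tool axes about nominal gauge origin; height=-z
    L=L.reshape(-1,3);L=L[(abs(L)<.1).all(1)]
    x,y,h=L[:,0],-L[:,1],-L[:,2]
    for nm,m in(("base top",(abs(y)<.031)&(abs(abs(x)-.0125)<.0035)&(abs(h-.018)<.004)),("rear jaw",(((abs(y)<.036)&(x<-.019)&(x>-.026)))&(abs(h)<.006)),("front jaw",(abs(y)<.034)&(x<-.037)&(x>-.055)&(abs(h)<.006))):
        if m.sum()>30:
            n,mm,N=fit(L[m]);print(k,nm,N,m.sum(),"n",n.round(3),"h",(-mm[2]*1e3).round(2),"xy",(mm[:2]*1e3).round(1))
E
```

```text
C [ 0.54   -0.0027  0.054 ] C in tool (want -18,0,155.4) [-18.5    0.16 155.82] lean 0.3948 pitch 0.0301
F [-0.2  2.8  7.2] Ftool [-0.7  0.3 -7.7] M [-0.07 -0.41  0.  ] op 0.251
wrist base top 619 886 n [ 0.12  -0.002 -0.993] h 17.84 xy [12.3 -0.1]
side base top 60 127 n [-0.001 -0.006 -1.   ] h 17.98 xy [-8.8 -4.7]
side rear jaw 48 142 n [-0.55  -0.007 -0.835] h 0.24 xy [-22.4   5.5]
side front jaw 149 319 n [ 0.027 -0.005 -1.   ] h 0.59 xy [-46.   -2.1]
scene base top 38 40 n [-0.003  0.006 -1.   ] h 17.86 xy [-4.3  5.8]
scene front jaw 85 88 n [ 0.008  0.004 -1.   ] h 0.53 xy [-46.3   1.9]
```

jog_arm(
  series=[
    [[0.5,0,0,0,-0.004,0,10],[0.5,0,0,0,-0.004,0,10],[0.5,0,0,0,-0.004,0,10],[0.5,0,0,0,-0.004,0,10],[0.5,0,0,0,-0.004,0,10],[0,0,0,0,0,0,10],[0,0,0,0,0,0,10],[0,0,0,0,0,0,10],[0,0,0,0,0,0,10],[0,0,0,0,0,0,10]],
  ],
)

```text
time_s: 19.05
eef_pos: [0.5717, 0.0509, 0.1981]
eef_rot: [0.195, 0.972, -0.133, -0.021]
wrist_force: [1.0, 2.3, 5.6]
opening: 0.248
grasp_force: 60.7
```

```bash
cat > j.py <<'E'
from g import *
lean()
o=ctrl.get_obs();T=R.from_quat(np.roll(o["eef_rot"],-1)).as_matrix()
G0=o["eef_pos"]+T@[0,0,.1254]
for k in("side","scene"):
    A=[];B=[]
    for _ in range(4):
        c=ctrl.camera(k);L=(cloud(c)-G0)@T;L=L.reshape(-1,3);L=L[(abs(L)<.1).all(1)]
        x,y,h=L[:,0],-L[:,1],-L[:,2]
        A.append(L[(abs(y)<.034)&(x<-.036)&(x>-.056)&(abs(h)<.004)]);B.append(L[(abs(y)<.031)&(abs(x+.0125)<.0035)&(abs(h-.018)<.003)])
    for nm,I in(("jaw",np.concatenate(A)),("base",np.concatenate(B))):
        for _ in range(6):
            m=I.mean(0);n=np.linalg.svd(I-m)[2][2];n*=-np.sign(n[2]);I=I[abs((I-m)@n)<.001]
        print(k,nm,len(I),n.round(3),"h",(-m[2]*1e3).round(2),"x",(m[0]*1e3).round(1))
E
python3 j.py
```

```text
C [ 0.54   -0.0027  0.054 ] C in tool (want -18,0,155.4) [-1.7910e+01  1.5000e-01  1.5586e+02] lean 0.3947 pitch 0.0116
F [1.  2.3 5.6] Ftool [ 0.4 -0.1 -6.1] M [ 0.03 -0.18 -0.05] op 0.248
side jaw 647 [ 0.004 -0.002 -1.   ] h 0.27 x -46.1
side base 200 [-0.073 -0.007 -0.997] h 18.07 x -12.4
scene jaw 353 [-0.028 -0.001 -1.   ] h 0.09 x -46.2
scene base 95 [-0.154 -0.001 -0.988] h 17.92 x -12.7
```

jog_arm(
  series=[
    [[0,0,0.2,0,0,0,10],[0,0,0,0,0,0,10],[0,0,0,0,0,0,10],[0,0,0,0,0,0,10],[0,0,0,0,0,0,10],[0,0,0,0,0,0,10],[0,0,0,0,0,0,10],[0,0,0,0,0,0,10],[0,0,0,0,0,0,10],[0,0,0,0,0,0,10]],
  ],
)

```text
time_s: 20.45
eef_pos: [0.5717, 0.0509, 0.1981]
eef_rot: [0.195, 0.972, -0.133, -0.021]
wrist_force: [0.9, 2.5, 7.2]
opening: 0.249
grasp_force: 60.7
```

jog_arm(
  series=[
    [[0,0,0,0,0,0,10],[0,0,0,0,0,0,10],[0,0,0,0,0,0,10],[0,0,0,0,0,0,10],[0,0,0,0,0,0,10],[0,0,0,0,0,0,10],[0,0,0,0,0,0,10],[0,0,0,0,0,0,10],[0,0,0,0,0,0,10],[0,0,0,0,0,0,10]],
  ],
)

```text
time_s: 21.45
eef_pos: [0.5718, 0.0509, 0.1981]
eef_rot: [0.195, 0.972, -0.133, -0.021]
wrist_force: [1.0, 2.1, 6.5]
opening: 0.249
grasp_force: 60.7
```

```bash
python3 -c "
from g import *
lean();print(ctrl.hand_in())"
```

```text
C [ 0.54   -0.0027  0.054 ] C in tool (want -18,0,155.4) [-1.8020e+01  1.5000e-01  1.5586e+02] lean 0.3947 pitch 0.0118
F [1.  2.1 6.5] Ftool [ 0.5  0.4 -6.9] M [-0.02 -0.19 -0.03] op 0.249
the job is handed in; nothing more can be done
None
```

I handed the job in at about 21.5 s with the gauge still gripped, pressed on the vise pins at about 9–10 N, and leaned to 0.395 rad. I measured the fork at about 0.39 rad from the first scene picture. I could not see the pointer in the fork at the end because the fingers and the dial rim hid it. The match therefore rests on that measurement, against a gap of about ±0.055 rad, and I don't know the verdict.

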